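Drag the potting tray snug into its corner

ROBOT

A 6-joint arm with a two-finger parallel gripper is mounted at the origin on the work surface. World frame = base frame: x ahead of the robot, y to its left, z up, the work surface at z = 0. Lengths are in m, angles in rad, forces in N, time in s.
With the tool pointing down it reaches from about 0.25 to 0.775 m from the base axis. Payload 4 kg.
Tool frame: the origin (TCP) lies at the very end of the fingers, on their centre line; the grasp point (between the pads) lies 19 mm behind it; z points along the fingers, y is the line along which they close (so a half turn about z gives the same grasp; the last joint's range is limited). The gripper opens to 94 mm and grips with 3 to 60 N. Pads are 16 mm wide; open, the fingers measure 119 mm over their backs; the gripper's body (75 mm by 177 mm) begins 78 mm behind the grasp point.
Start: joints at [-1.353, 0.087, 1.371, -0, 1.684, -0.103], TCP at [0.173, -0.522, 0.169] pointing down, gripper open.
Joint ranges: [-3.1, 3.1], [-0.76, 2.03], [0.27, 2.55], [-1.08, 4.22], [0.17, 2.65], [-2.57, 2.57]. Speed limits (rad/s): [2.79, 2.79, 3.14, 3.14, 3.14, 3.14].

INTERFACE

Orientations are given as [roll, pitch, yaw] about the fixed x, y, z axes, in that order (R = Rz(yaw) Ry(pitch) Rx(roll)).
In Python, from bench import robot, snapshot, finder gives the robot as it stands.
- The arm moves only by the tool drive_tool, never from a script. Its argument "deltas" is text: rows parted by semicolons, each of 7 numbers parted by spaces: the shift along the tool's x, y, z each as a share of 100 mm, from -1 to 1, then the turn, a rotation vector about the tool's x, y, z each as a share of 90 degrees, from -1 to 1, then the finger opening in mm, from 0 to 94. In form: tx ty tz rx ry rz gripper; .... A call has 1 to 5 rows; each row is the pose to reach, as a shift and turn from the pose commanded when the call began, along the tool's axes at that moment; what a row does not reach only later rows make up. A row lasts 1/10 s, in which the tool goes at most 50 mm and 8.59 degrees, less where a joint would pass 70% of its speed; a pose out of reach is approached as far as the arm can. A call with a number of a shift or a turn outside -1 to 1 is refused whole. A call with a gripper value outside its range is refused whole. The fingers move at their own pace and stop on an object; the grip force is fixed at half the most. Time passes only in rows, so rows that repeat a pose let the fingers close. It gives the time, the measured TCP pose, the force, the opening and the grip force at its end, in the units of the state.
- robot.get_obs(): the state, without advancing time (a new reading comes with each control period).
- snapshot(name): name is "scene" or "top"; returns a dict with "img" (384x512x3 uint8, red, green, blue), "fx", "fy", "cx", "cy" (pixels), "T" (4x4, takes a point from camera to world coordinates). Camera axes: x right, y up, looking along -z (the intrinsics and any distortion apply to the point x, -y, -z); pixel columns grow to the right and rows downward; lengths in m; the calibration is good to about 2 mm. A picture is of the moment at which its call begins. There is no depth.
- robot.close_job(): hands the job in; it is judged then, once.
Trained networks look in the newest picture that a camera, given by its name, has taken for a name from the list of things; names that differ only in an ending like _2 or _b are one class to them, and where a whole thing is asked for, a point or a joint stands for the part that bears it (a point fixed in the world has none). Each returns a list of dicts, best first, with "confidence" (0 to 1); they miss things now and then, are a little off and sometimes report something else, mostly with a low value. They report only what shows in the picture. A call takes as long as a camera call. They do not tell look-alikes from the thing itself.
- finder.look_for(camera, thing): "xy" ([column, row] in pixels, amid what is visible of it).
- finder.masks_of(camera, thing): "region" (384x512 bool, what is visible of it) and "xy" ([column, row] in pixels, amid what is visible of it).
- finder.landmark_of(camera, thing): "xy" ([column, row] in pixels: a listed point, or the origin of a listed thing).
The state is a dict: "time": time; "joint_positions": joint angles; "qvel": joint speeds; "joint_torque": joint torques, N m; "tool_pos": TCP position; "ee_rot": TCP orientation; "wrist_force": force on the tool from outside, world axes, zero at the start; "wrist_torque": the same for the moment, N m; "width": finger opening in m; "finger_force": force on a finger pad.
Only numpy, scipy, OpenCV 4.12 (cv2) and the standard library are available. Lean on these libraries where they do the work, as an engineer would, in place of code of your own. Each camera call takes 0.05 s, during which the arm holds its last target. There are 200 camera calls.

TASK

Hook the fingertips behind the far lip of the bamboo tray and drag it towards you over the bench, without lifting it, until its near lip beds flat on the stop board of the long batten, leaning on it lightly there for a moment. Then slide it along until its side lip beds on the stop board of the short batten with the same light press, and leave it snug against both boards with your hand off it. The boards are set anew each day, so feel for them: press with about 10 N and never over 20 N, and leave the pot, saucer, hand fork and spray bottle where they are.

Things in the scene. Friction and masses are not known exactly. Their poses are not given: they have to be found in the camera images.
- tray: Loose open bamboo tray. Lip all round, outer size 170 (x) x 250 mm (y), 35 to 45 mm above its underside, standing 5 mm out from the walls (160 x 240 mm outside, 8 mm thick). Origin: centre of the underside; z up; +x is its far side. 0.5 to 1 kg, friction on the bench varies (a few N to drag). Starts up to 13 degrees askew, 6 to 11 cm beyond and 3 to 8 cm right (-y) of its seat.
- front_batten: Long batten fixed on the robot's side of the tray: 24 (x) x 320 (y) x 55 mm high; place and yaw vary. Origin: centre of the underside. It carries a clamped stop board, 16 mm thick, 250 mm long, 51 mm high, set 0 to 16 mm off the batten, unmeasured: the board's face to the tray is at x = 28 to 44 mm, so the seated tray (axes parallel) has its origin at x = 113 to 129 mm. Firm.
- side_batten: Short batten fixed at the left (+y) of the tray, at (120, 170, 0) mm in the long batten's frame, axes parallel: 150 (x) x 24 (y) x 55 mm high. Origin: centre of the underside. It carries a like stop board, 130 mm long, with its own unmeasured setting of 0 to 16 mm: its face to the tray is at y = -28 to -44 mm, so the seated tray has its origin at y = -153 to -169 mm. Firm.
- pot: Bystander: empty black plastic pot, 110 mm across the rim, 100 mm tall, standing to the right. Origin: centre of the underside.
- saucer: Bystander: clay saucer, 124 mm across, 22 mm tall, to the right. Origin: centre of the underside.
- fork: Bystander: hand fork lying to the left of the short batten, 270 mm long, 60 mm wide, 26 mm tall, red handle towards the robot and three steel tines pointing away (+x). Origin: on the bench under the neck, near the end of the handle.
- spray_bottle: Bystander: white plastic spray bottle, 68 mm across, 181 mm tall, standing far left. Origin: centre of the underside.
There are look-alikes about, which are no part of the job. What is shaped like the side_batten but black or orange is not meant.

How it is judged:
By the outcome, as a careful person would: the job done as asked, in the order asked, and still so for the second after the job is handed in, with the robot touching nothing.
It also fails if it takes over 67 s, if anything falls off the work surface, if the arm or the gripper's body presses on something with over 40 N, if the wrist force passes 120 N, or if a joint passes its speed limit or range.

## Working session

There is one attempt and no reset: what is moved stays moved. The work goes in short steps, Python scripts to look and compute and a tool call to move; the robot and the scene stay as the last step left them, time stands still between calls to the robot, and variables do not carry over. Pictures are saved under pics/ and viewed, at most 10 in all, crops included, and the job is handed in when it is done.

Besides the shell and the picture viewer there is one more tool, called after ">>>" by a JSON object that holds its "op" and its "data". drive_tool: Moves the arm, as the interface text tells. Shift numbers are shares of 100 mm and turn numbers shares of 90 degrees, none past 1 either way. Its arguments: {"type":"object","properties":{"deltas":{"type":"string"}},"required":["deltas"]}

```bash
mkdir -p pics; ls
python3 - <<'E'
from bench import robot,snapshot,finder
import cv2,numpy as np
o=robot.get_obs();print({k:np.round(v,3) for k,v in o.items()})
for c in("scene","top"):
    s=snapshot(c);cv2.imwrite(f"pics/{c}0.png",s["img"][:,:,::-1]);print(c,s["fx"],s["fy"],s["cx"],s["cy"],[k for k in s],np.round(s["T"],3).tolist())
    for t in("tray","front_batten","side_batten","pot","saucer","fork","spray_bottle"):
        print(t,[(np.round(r["xy"]),round(r["confidence"],2)) for r in finder.landmark_of(c,t)])
E
```

```text
pics
{'time': np.float64(0.0), 'joint_positions': array([-1.353,  0.088,  1.372, -0.   ,  1.684, -0.103]), 'qvel': array([ 0.   , -0.001, -0.001,  0.   , -0.001,  0.002]), 'joint_torque': array([-1.0000e-03, -3.4018e+01, -3.0243e+01,  7.2000e-02,  3.3000e-02,
       -0.0000e+00]), 'tool_pos': array([ 0.173, -0.521,  0.168]), 'ee_rot': array([-3.139, -0.   ,  0.321]), 'wrist_force': array([-0.033,  0.085, -0.988]), 'wrist_torque': array([-0.001,  0.076,  0.049]), 'finger_force': np.float64(0.0), 'width': np.float64(0.094)}
scene 363.1948742270551 363.1948742270551 257.6850584569881 188.9294272763142 ['img', 'fx', 'fy', 'cx', 'cy', 'T'] [[-0.782, -0.483, 0.394, 1.052], [0.624, -0.616, 0.481, 0.645], [0.01, 0.622, 0.783, 1.058], [0.0, 0.0, 0.0, 1.0]]
tray [(array([254., 202.]), 0.59), (array([306., 247.]), 0.57)]
front_batten [(array([298., 179.]), 0.97)]
side_batten [(array([362., 192.]), 0.87), (array([366., 256.]), 0.8), (array([306., 222.]), 0.65), (array([187., 226.]), 0.62)]
pot [(array([176., 140.]), 0.79), (array([251., 201.]), 0.37)]
saucer [(array([225., 117.]), 0.86)]
fork [(array([308., 247.]), 0.67)]
spray_bottle [(array([320., 294.]), 0.66)]
top 369.6827981513337 369.6827981513337 253.89994250790002 187.206194942338 ['img', 'fx', 'fy', 'cx', 'cy', 'T'] [[-0.006, 1.0, -0.03, 0.467], [-1.0, -0.005, 0.017, 0.039], [0.016, 0.03, 0.999, 1.2], [0.0, 0.0, 0.0, 1.0]]
tray [(array([250., 167.]), 0.68)]
front_batten [(array([246., 227.]), 0.65), (array([192., 195.]), 0.53)]
side_batten [(array([126., 220.]), 0.97), (array([270.,  90.]), 0.9), (array([194., 195.]), 0.88), (array([181., 273.]), 0.61)]
pot [(array([390., 154.]), 0.56)]
saucer [(array([390., 228.]), 0.65)]
fork [(array([170., 174.]), 0.92)]
spray_bottle [(array([130., 150.]), 0.62)]
```

View pics/top0.png

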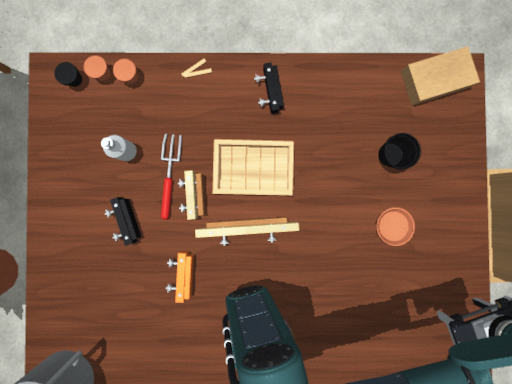

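View pics/scene0.png

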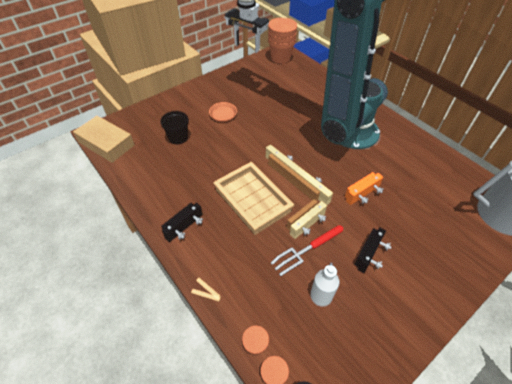

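```bash
cat > h.py <<'E'
from bench import robot,snapshot,finder
import cv2,numpy as np
def w(s,px,z):
    px=np.atleast_2d(px).astype(float);T=s["T"]
    d=np.c_[(px[:,0]-s["cx"])/s["fx"],-(px[:,1]-s["cy"])/s["fy"],-np.ones(len(px))]@T[:3,:3].T
    return T[:3,3]+d*((z-T[2,3])/d[:,2])[:,None]
def rect(s,m,z):
    """world min-area rectangle of the largest blob of a mask: centre, sides, yaw(long side), mm/deg"""
    m=cv2.resize(m.astype(np.float32),None,fx=4,fy=4,interpolation=cv2.INTER_CUBIC)>.5
    c=max(cv2.findContours(m.astype(np.uint8),0,1)[0],key=cv2.contourArea)[:,0]
    p=w(s,(c+.5)/4-.5,z)[:,:2]*1000
    r=cv2.minAreaRect(p.astype(np.float32));b=cv2.boxPoints(r)
    return np.round(r[0],1),np.round(r[1],1),round(r[2],1),np.round(b,0).tolist()
E
python3 - <<'E'
from h import *
s=snapshot("top")
for t,z in(("tray",.045),("front_batten",.055),("side_batten",.055),("pot",.1),("saucer",.022),("fork",.015),("spray_bottle",.1)):
    for r in finder.masks_of("top",t): print(t,np.round(r["xy"]),round(r["confidence"],2),*rect(s,r["region"],z))
c=s["img"][120:250,160:310,::-1];cv2.imwrite("pics/c1.png",cv2.resize(c,None,fx=5,fy=4.6,interpolation=cv2.INTER_CUBIC))
E
```

```text
tray [252. 167.] 0.67 [564.   23.5] [251.7 172.1] 88.6 [[475.0, -100.0], [647.0, -104.0], [653.0, 147.0], [481.0, 151.0]]
front_batten [245. 229.] 0.82 [368.5  42.8] [ 74.1 321.6] 4.7 [[318.0, 200.0], [345.0, -120.0], [419.0, -114.0], [392.0, 206.0]]
side_batten [272.  88.] 0.98 [810.7 -25.9] [165.5  79.7] 9.1 [[723.0, 0.0], [735.0, -78.0], [899.0, -52.0], [886.0, 26.0]]
side_batten [181. 278.] 0.91 [227.9 249.5] [ 76.8 156.3] 84.2 [[146.0, 219.0], [302.0, 203.0], [310.0, 280.0], [154.0, 296.0]]
side_batten [194. 196.] 0.67 [479.  212.9] [151.1  79. ] 4.8 [[400.0, 246.0], [407.0, 167.0], [558.0, 180.0], [551.0, 259.0]]
side_batten [121. 222.] 0.63 [400.9 425.9] [149.3  82.7] 17.2 [[317.0, 443.0], [342.0, 364.0], [484.0, 408.0], [460.0, 487.0]]
pot [402. 153.] 0.62 [ 602.1 -419.4] [110.3 129.1] 44.4 [[518.0, -412.0], [608.0, -504.0], [687.0, -427.0], [596.0, -335.0]]
saucer [394. 228.] 0.66 [ 373.8 -430.3] [119.2 119.4] 25.9 [[294.0, -403.0], [346.0, -510.0], [453.0, -458.0], [401.0, -351.0]]
saucer [246. 230.] 0.2 [363.7  42.7] [ 82.5 330.9] 3.2 [[313.0, 206.0], [332.0, -125.0], [414.0, -120.0], [396.0, 210.0]]
fork [168. 182.] 0.85 [537.1 288.4] [271.2  56.7] 0.1 [[401.0, 317.0], [402.0, 260.0], [673.0, 260.0], [673.0, 317.0]]
spray_bottle [121. 147.] 0.84 [618.5 423. ] [102.8  73.7] 89.8 [[581.0, 372.0], [655.0, 371.0], [656.0, 474.0], [582.0, 475.0]]
```

View pics/c1.png

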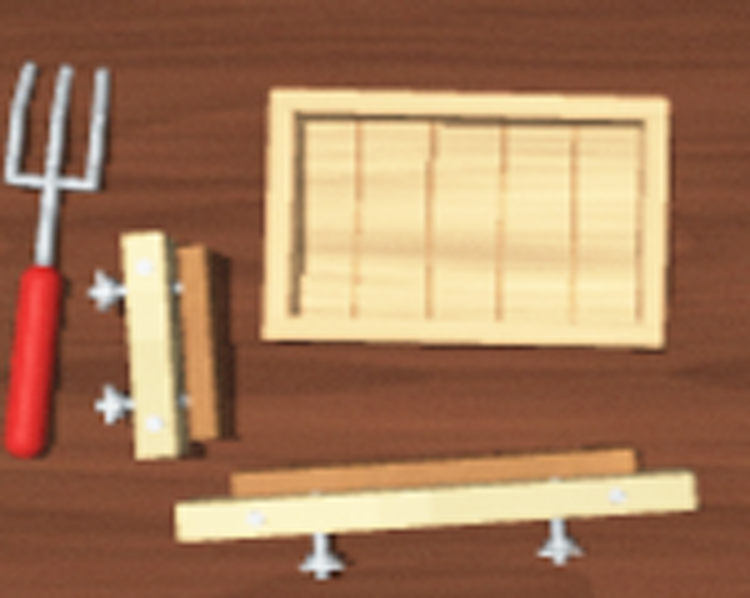

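Run:
```python
from h import *
s=snapshot("top")
im=cv2.resize(s["img"],None,fx=4,fy=4,interpolation=cv2.INTER_CUBIC)
hsv=cv2.cvtColor(im,cv2.COLOR_RGB2HSV)
y=cv2.inRange(hsv,(15,30,150),(40,160,255));b=cv2.inRange(hsv,(8,110,130),(18,255,255))
for n,m,zs in(("yel",y,(.055,.045)),("board",b,(.051,))):
    m=cv2.morphologyEx(m,cv2.MORPH_OPEN,np.ones((9,9)))
    for c in cv2.findContours(m,0,1)[0]:
        if cv2.contourArea(c)<800: continue
        c=c[:,0];q=(c+.5)/4-.5
        if not(180<q[:,0].mean()<310 and 130<q[:,1].mean()<250): continue
        for z in zs:
            r=cv2.minAreaRect((w(s,q,z)[:,:2]*1000).astype(np.float32));print(n,z,np.round(q.mean(0)),np.round(r[0],1),np.round(r[1],1),round(r[2],2),np.round(cv2.boxPoints(r)).tolist())
# fits from crop points (far edges)
f=lambda u,v,z:np.round(w(s,[160+(u+.5)/5-.5,120+(v+.5)/4.6-.5],z)[0,:2]*1000,1)
print("front batten far edge",f(175,505,.055),f(695,472,.055),"board face",f(232,476,.051),f(635,450,.051))
print("side board face",f(207,247,.051),f(219,437,.051))
```

```text
yel 0.055 [247. 229.] [374.6  42.4] [ 35.9 322.7] 3.49 [[347.0, 202.0], [366.0, -120.0], [402.0, -118.0], [383.0, 205.0]]
yel 0.045 [247. 229.] [373.7  42.4] [ 36.2 325.5] 3.49 [[346.0, 204.0], [366.0, -121.0], [402.0, -119.0], [382.0, 206.0]]
yel 0.055 [190. 195.] [479.8 218.3] [152.4  27.4] 3.46 [[403.0, 227.0], [405.0, 200.0], [557.0, 209.0], [555.0, 237.0]]
yel 0.045 [190. 195.] [479.9 219.9] [153.7  27.7] 3.46 [[402.0, 229.0], [404.0, 201.0], [557.0, 211.0], [556.0, 238.0]]
yel 0.055 [253. 167.] [564.3  22.1] [249.3 169.9] 88.43 [[476.0, -100.0], [646.0, -105.0], [653.0, 144.0], [483.0, 149.0]]
yel 0.045 [253. 167.] [565.2  21.9] [251.5 171.4] 88.43 [[476.0, -101.0], [647.0, -106.0], [654.0, 145.0], [483.0, 150.0]]
board 0.051 [298. 246.] [ 321.1 -112.5] [ 28.5 126.2] 1.66 [[305.0, -50.0], [309.0, -176.0], [337.0, -175.0], [334.0, -49.0]]
board 0.051 [238. 222.] [392.5  68.5] [ 27.7 302.1] 1.07 [[376.0, 219.0], [381.0, -83.0], [409.0, -82.0], [404.0, 220.0]]
board 0.051 [252. 198.] [468.7  27.1] [ 9.7 67.6] 0.59 [[464.0, 61.0], [464.0, -7.0], [474.0, -7.0], [473.0, 61.0]]
board 0.051 [199. 195.] [479.2 188.6] [146.   22.2] 4.38 [[406.0, 194.0], [407.0, 172.0], [553.0, 183.0], [551.0, 205.0]]
front batten far edge [372.3 202.9] [ 392.2 -118.3] board face [391.2 168.2] [407.  -81.6]
side board face [545.5 183.5] [417.4 176.2]
```

>>> {"op": "drive_tool", "data": {"deltas": "0.4 0 0 0 0 0.075 94; 0.8 -0.3 0 0 0 0.15 94; 1 -0.6 0 0 0 0.151 94; 1 -0.8 0 0 0 0.151 94; 1 -0.8 0 0 0 0.151 94"}}

```text
time: 1.75
tool_pos: [0.2434, -0.4128, 0.1694]
ee_rot: [3.141, -0.0, 0.086]
wrist_force: [-0.7, -0.1, 0.0]
width: 0.094
finger_force: 0.0
```

>>> {"op": "drive_tool", "data": {"deltas": "0.35 -0.3 0 0 0 0.016 94; 0.7 -0.6 0 0 0 0.016 94; 1 -0.9 0 0 0 0.016 94"}}

```text
time: 2.05
tool_pos: [0.3364, -0.3166, 0.1688]
ee_rot: [3.141, -0.001, 0.056]
wrist_force: [-0.7, -0.2, 0.2]
width: 0.094
finger_force: 0.0
```

>>> {"op": "drive_tool", "data": {"deltas": "0.35 -0.3 0 0 0 0 94; 0.7 -0.6 0 0 0 0 94; 1 -0.9 0 0 0 0 94"}}

```text
time: 2.35
tool_pos: [0.4316, -0.2204, 0.1688]
ee_rot: [3.141, -0.001, 0.058]
wrist_force: [0.5, -0.4, -0.5]
width: 0.0942
finger_force: 0.0
```

>>> {"op": "drive_tool", "data": {"deltas": "0.35 -0.3 0 0 0 0 94; 0.7 -0.6 0 0 0 0 94; 1 -0.9 0 0 0 0 94"}}

```text
time: 2.65
tool_pos: [0.5265, -0.1245, 0.1686]
ee_rot: [3.141, -0.001, 0.058]
wrist_force: [-0.3, -0.3, 0.8]
width: 0.0939
finger_force: 0.0
```

>>> {"op": "drive_tool", "data": {"deltas": "0.35 -0.3 0 0 0 0 94; 0.7 -0.6 0 0 0 0 94; 1 -0.9 0 0 0 0 94; 1 -0.9 0 0 0 0 94"}}

```text
time: 3.05
tool_pos: [0.6219, -0.0261, 0.1667]
ee_rot: [-3.14, 0.001, 0.063]
wrist_force: [-0.3, -0.6, 0.7]
width: 0.0939
finger_force: 0.0
```

>>> {"op": "drive_tool", "data": {"deltas": "0.3 -0.25 0 0 0 0 94; 0.57 -0.51 0 0 0 0 94; 0.57 -0.51 0 0 0 0 94"}}

```text
time: 3.35
tool_pos: [0.6747, 0.0267, 0.1665]
ee_rot: [-3.14, 0.001, 0.061]
wrist_force: [0.4, -0.5, -0.6]
width: 0.094
finger_force: 0.0
```

>>> {"op": "drive_tool", "data": {"deltas": "0 0 0.4 0 0 0 94; 0 0 0.8 0 0 0 94; 0 0 0.8 0 0 0 94"}}

```text
time: 3.65
tool_pos: [0.6676, 0.0231, 0.0807]
ee_rot: [-3.141, 0.015, 0.057]
wrist_force: [-0.5, -0.3, -1.1]
width: 0.0943
finger_force: 0.0
```

>>> {"op": "drive_tool", "data": {"deltas": "0 0 0.3 0 0 0 94; 0 0 0.6 0 0 0 94; 0 0 0.68 0 0 0 94; 0 0 0.68 0 0 0 94"}}

```text
time: 4.05
tool_pos: [0.6724, 0.0239, 0.0207]
ee_rot: [3.141, 0.002, 0.057]
wrist_force: [0.3, 0.7, 0.1]
width: 0.0939
finger_force: 0.0
```

Run:
```python
from h import *
s=snapshot("top");c=s["img"][100:250,150:320,::-1];cv2.imwrite("pics/c2.png",cv2.resize(c,None,fx=4,fy=4,interpolation=cv2.INTER_CUBIC))
```

```text
(no output)
```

View pics/c2.png

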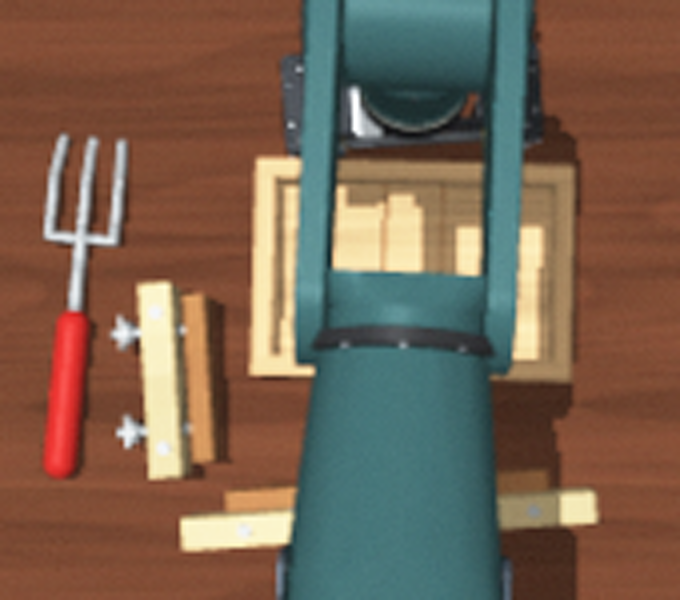

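>>> {"op": "drive_tool", "data": {"deltas": "-0.06 0 0 0 0 0 94; -0.12 0 0 0 0 0 94; -0.18 0 0 0 0 0 94; -0.24 0 0 0 0 0 94; -0.30 0 0 0 0 0 94"}}

```text
time: 4.6
tool_pos: [0.6424, 0.0231, 0.0212]
ee_rot: [3.141, -0.001, 0.059]
wrist_force: [-0.0, -0.7, -0.6]
width: 0.0941
finger_force: 0.0
```

>>> {"op": "drive_tool", "data": {"deltas": "-0.06 0 0 0 0 0 94; -0.12 0 0 0 0 0 94; -0.18 0 0 0 0 0 94; -0.24 0 0 0 0 0 94; -0.30 0 0 0 0 0 94"}}

```text
time: 5.1
tool_pos: [0.6125, 0.0213, 0.0208]
ee_rot: [3.142, -0.0, 0.058]
wrist_force: [0.2, 0.7, -0.0]
width: 0.0938
finger_force: 0.0
```

>>> {"op": "drive_tool", "data": {"deltas": "-0.05 0 0 0 0 0 94; -0.10 0 0 0 0 0 94; -0.13 0 0 0 0 0 94; -0.16 0 0 0 0 0 94; -0.18 0 0 0 0 0 94"}}

```text
time: 5.6
tool_pos: [0.5948, 0.0203, 0.0208]
ee_rot: [3.141, -0.0, 0.059]
wrist_force: [0.2, -0.4, -0.0]
width: 0.0942
finger_force: 0.0
```

Run:
```python
from h import *
a=snapshot("top")["img"][120:250,150:320,::-1];b=snapshot("scene")["img"][120:280,180:370,::-1]
a=cv2.resize(a,(510,390),interpolation=cv2.INTER_CUBIC);b=cv2.resize(b,(285,240))
b=cv2.copyMakeBorder(b,0,150,0,0,cv2.BORDER_CONSTANT)
cv2.imwrite("pics/c3.png",np.hstack([a,b]));print(robot.get_obs()["wrist_force"])
```

```text
[0.69899013 1.01996758 0.00841473]
```

View pics/c3.png

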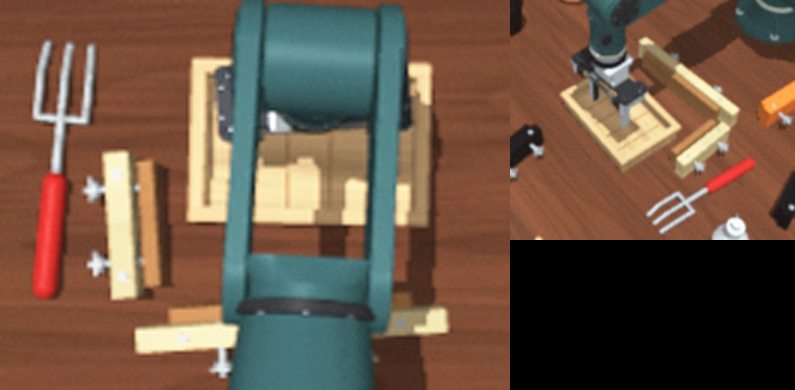

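Run:
```python
from h import *
def proj(s,p):
    T=s["T"];c=T[:3,:3].T@(np.array(p)-T[:3,3]);return np.array([s["cx"]-s["fx"]*c[0]/c[2],s["cy"]+s["fy"]*c[1]/c[2]])
o=robot.get_obs();p=o["tool_pos"];print(p)
s=snapshot("scene");a=cv2.resize(s["img"][120:260,190:350,::-1],None,fx=5,fy=4.2,interpolation=cv2.INTER_CUBIC)
def dot(q,col):
    u=proj(s,q);cv2.circle(a,(int((u[0]-190)*5),int((u[1]-120)*4.2)),4,col,1)
for sg in(-53,53): dot(p+np.array([.06*sg,-sg,0])*1e-3,(0,0,255))
for z in(0,.045):
  for q in((476,-101),(647,-106),(654,145),(483,150)): dot((q[0]/1e3,q[1]/1e3,z),(255,0,0))
cv2.imwrite("pics/c4.png",a)
s=snapshot("top")
for r in finder.masks_of("top","tray"): print(rect(s,r["region"],.045))
```

```text
[0.59484265 0.02025718 0.0207649 ]
(array([529. ,  23.5]), array([118.1,  99.5]), 89.7, [[479.0, -35.0], [578.0, -36.0], [579.0, 82.0], [480.0, 83.0]])
```

View pics/c4.png

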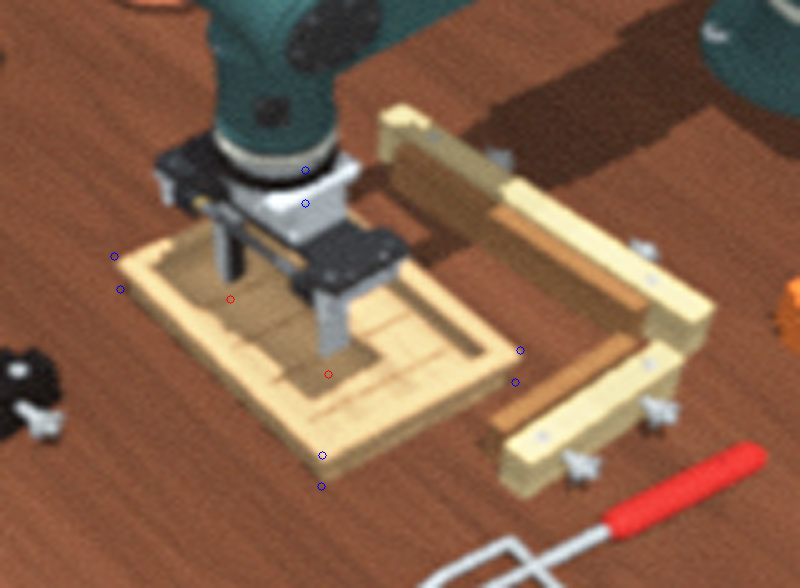

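>>> {"op": "drive_tool", "data": {"deltas": "0 0 -0.2 0 0 0 94; 0 0 -0.4 0 0 0 94; 0.35 0 -0.4 0 0 0 94; 0.7 0 -0.4 0 0 0 94; 0.82 0 -0.4 0 0 0 94"}}

```text
time: 6.35
tool_pos: [0.6794, 0.0251, 0.0605]
ee_rot: [3.141, -0.002, 0.059]
wrist_force: [0.0, -0.3, -0.2]
width: 0.0941
finger_force: 0.0
```

>>> {"op": "drive_tool", "data": {"deltas": "0 0 0 0 0 0 94; 0 0 0.15 0 0 0 94; 0 0 0.3 0 0 0 94; 0 0 0.4 0 0 0 94; 0 0 0.4 0 0 0 94"}}

```text
time: 6.85
tool_pos: [0.6739, 0.0251, 0.0172]
ee_rot: [-3.141, 0.006, 0.058]
wrist_force: [-0.9, -0.3, -0.9]
width: 0.0938
finger_force: 0.0
```

>>> {"op": "drive_tool", "data": {"deltas": "0 0 0.02 0 0 0 94; 0 0 0.04 0 0 0 94; 0 0 0.06 0 0 0 94; 0 0 0.08 0 0 0 94; 0 0 0.10 0 0 0 94"}}

```text
time: 7.35
tool_pos: [0.6771, 0.025, 0.011]
ee_rot: [3.141, -0.001, 0.058]
wrist_force: [0.8, 0.1, 0.0]
width: 0.0936
finger_force: 0.0
```

```bash
cat >> h.py <<'E'
def proj(s,p):
    T=s["T"];c=T[:3,:3].T@(np.array(p)-T[:3,3]);return np.array([s["cx"]-s["fx"]*c[0]/c[2],s["cy"]+s["fy"]*c[1]/c[2]])
E
python3 - <<'E'
from h import *
o=robot.get_obs();p=o["tool_pos"];print(p,o["wrist_force"])
s=snapshot("scene");a=cv2.resize(s["img"][120:260,190:350,::-1],None,fx=5,fy=4.2,interpolation=cv2.INTER_CUBIC)
for sg in(-53,53):
  for z in(0,.02,.04):
    u=proj(s,p+np.array([.06*sg,-sg,0])*1e-3+[0,0,z]);cv2.circle(a,(int((u[0]-190)*5),int((u[1]-120)*4.2)),3,(0,0,255),1)
cv2.imwrite("pics/c5.png",a)
E
```

```text
[0.67708623 0.02503468 0.01097285] [0.8336194  0.08023262 0.03186134]
```

View pics/c5.png

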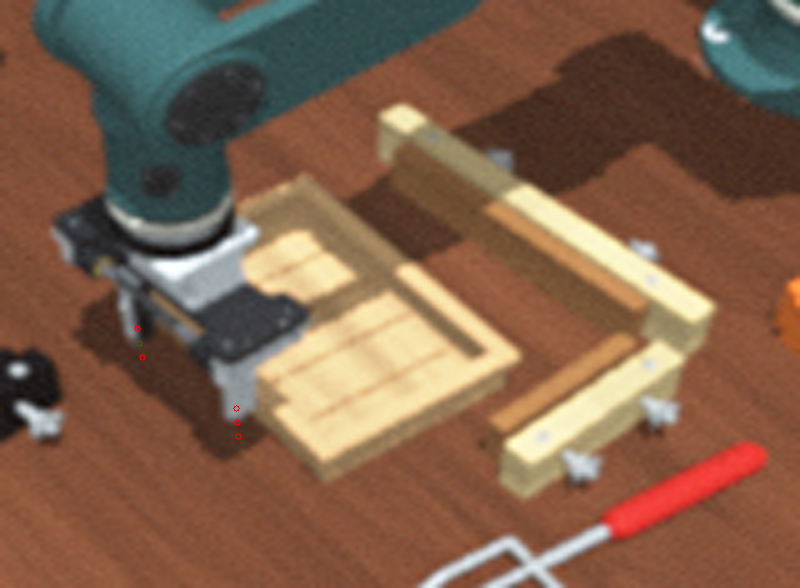

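>>> {"op": "drive_tool", "data": {"deltas": "0 0 0.02 0 0 0 94; 0 0 0.04 0 0 0 94; 0 0 0.06 0 0 0 94; 0 0 0.08 0 0 0 94; 0 0 0.09 0 0 0 94"}}

```text
time: 7.9
tool_pos: [0.6767, 0.0251, 0.0014]
ee_rot: [3.142, 0.0, 0.058]
wrist_force: [-0.4, -0.4, 0.0]
width: 0.094
finger_force: 0.0
```

>>> {"op": "drive_tool", "data": {"deltas": "0 0 0.01 0 0 0 94; 0 0 0.02 0 0 0 94; 0 0 0.03 0 0 0 94"}}

```text
time: 8.2
tool_pos: [0.6769, 0.0251, -0.0013]
ee_rot: [3.141, -0.0, 0.058]
wrist_force: [-0.3, -1.1, -0.2]
width: 0.0938
finger_force: 0.0
```

>>> {"op": "drive_tool", "data": {"deltas": "0 0 0.02 0 0 0 94; 0 0 0.04 0 0 0 94; 0 0 0.06 0 0 0 94; 0 0 0.06 0 0 0 94"}}

```text
time: 8.6
tool_pos: [0.6765, 0.0251, -0.0078]
ee_rot: [-3.142, 0.001, 0.058]
wrist_force: [-0.1, -0.6, 0.1]
width: 0.0941
finger_force: 0.0
```

>>> {"op": "drive_tool", "data": {"deltas": "-0.06 0 0 0 0 0 94; -0.12 0 0 0 0 0 94; -0.16 0 0 0 0 0 94; -0.2 0 0 0 0 0 94; -0.24 0 0 0 0 0 94"}}

```text
time: 9.1
tool_pos: [0.653, 0.0239, -0.007]
ee_rot: [-3.141, -0.001, 0.058]
wrist_force: [2.6, 0.8, -1.7]
width: 0.0943
finger_force: 1.4
```

>>> {"op": "drive_tool", "data": {"deltas": "-0.06 0 0 0 0 0 94; -0.12 0 0 0 0 0 94; -0.18 0 0 0 0 0 94; -0.24 0 0 0 0 0 94; -0.3 0 0 0 0 0 94"}}

```text
time: 9.6
tool_pos: [0.6227, 0.0216, -0.007]
ee_rot: [3.141, -0.001, 0.059]
wrist_force: [4.4, -0.3, 0.1]
width: 0.0939
finger_force: 1.8
```

>>> {"op": "drive_tool", "data": {"deltas": "-0.06 0 0 0 0 0 94; -0.12 0 0 0 0 0 94; -0.18 0 0 0 0 0 94; -0.22 0 0 0 0 0 94; -0.26 0 0 0 0 0 94"}}

```text
time: 10.1
tool_pos: [0.5969, 0.0203, -0.007]
ee_rot: [3.141, -0.001, 0.059]
wrist_force: [3.7, 0.6, -0.1]
width: 0.0939
finger_force: 2.1
```

Run:
```python
from h import *
s=snapshot("top");c=s["img"][120:250,150:320,::-1];cv2.imwrite("pics/c6.png",cv2.resize(c,None,fx=4.5,fy=4.5,interpolation=cv2.INTER_CUBIC))
o=robot.get_obs();print(o["tool_pos"],o["wrist_force"])
```

```text
[ 0.59623284  0.02031232 -0.00701241] [ 1.86869893 -0.10488411 -0.48940415]
```

View pics/c6.png

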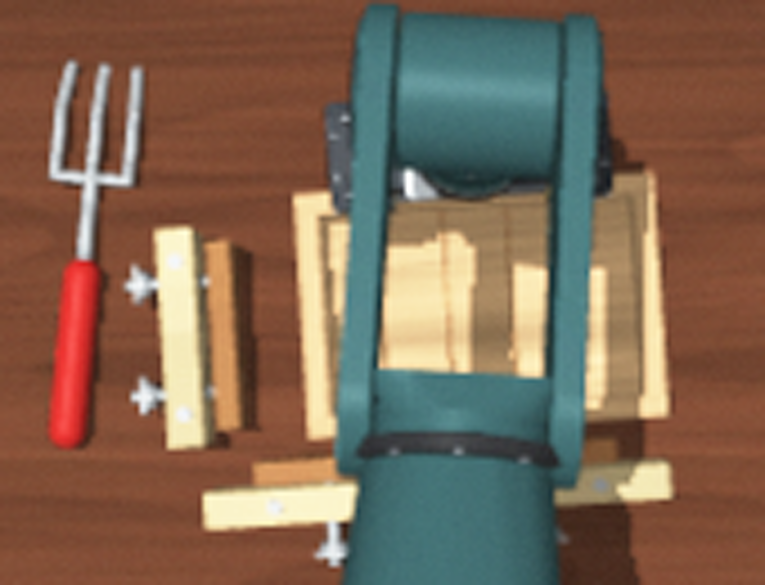

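>>> {"op": "drive_tool", "data": {"deltas": "-0.03 0 0 0 0 0 94; -0.06 0 0 0 0 0 94; -0.08 0 0 0 0 0 94; -0.1 0 0 0 0 0 94; -0.12 0 0 0 0 0 94"}}

```text
time: 10.65
tool_pos: [0.5852, 0.0197, -0.007]
ee_rot: [3.141, -0.001, 0.058]
wrist_force: [4.1, 0.7, 1.1]
width: 0.0937
finger_force: 2.2
```

>>> {"op": "drive_tool", "data": {"deltas": "-0.01 0 0 0 0 0 94; -0.02 0 0 0 0 0 94"}}

```text
time: 10.85
tool_pos: [0.5839, 0.0196, -0.007]
ee_rot: [3.142, -0.002, 0.059]
wrist_force: [7.1, 1.3, -0.6]
width: 0.0938
finger_force: 3.5
```

>>> {"op": "drive_tool", "data": {"deltas": "-0.005 0 0 0 0 0 94"}}

```text
time: 10.95
tool_pos: [0.5839, 0.0197, -0.007]
ee_rot: [-3.142, -0.003, 0.059]
wrist_force: [7.8, 1.7, -1.3]
width: 0.094
finger_force: 3.8
```

>>> {"op": "drive_tool", "data": {"deltas": "-0.005 0 0 0 0 0 94; -0.005 0 0 0 0 0 94"}}

```text
time: 11.15
tool_pos: [0.5839, 0.0198, -0.0069]
ee_rot: [-3.142, -0.004, 0.059]
wrist_force: [8.1, 0.3, -2.0]
width: 0.094
finger_force: 4.0
```

>>> {"op": "drive_tool", "data": {"deltas": "-0.005 0 0 0 0 0 94; -0.01 0 0 0 0 0 94; -0.015 0 0 0 0 0 94; -0.015 0 0 0 0 0 94"}}

```text
time: 11.55
tool_pos: [0.584, 0.0199, -0.0068]
ee_rot: [-3.141, -0.008, 0.059]
wrist_force: [11.5, 1.7, -2.7]
width: 0.0938
finger_force: 5.7
```

>>> {"op": "drive_tool", "data": {"deltas": "-0.005 0 0 0 0 0 94; -0.01 0 0 0 0 0 94; -0.01 0 0 0 0 0 94; -0.01 0 0 0 0 0 94; -0.01 0 0 0 0 0 94"}}

```text
time: 12.05
tool_pos: [0.5841, 0.0199, -0.0064]
ee_rot: [-3.141, -0.01, 0.059]
wrist_force: [12.2, 1.6, -3.8]
width: 0.0943
finger_force: 6.5
```

Run:
```python
from h import *
o=robot.get_obs();print(o["tool_pos"],o["wrist_force"],o["wrist_torque"],o["finger_force"])
```

```text
[ 0.58407659  0.0198976  -0.00639283] [12.16825786  1.62457138 -3.79965938] [ 0.26395992 -2.44241841  0.2957191 ] 6.461152732372284
```

>>> {"op": "drive_tool", "data": {"deltas": "0.1 0 0 0 0 0 94; 0.3 0 0 0 0 0 94; 0.3 0 -0.3 0 0 0 94; 0.3 0 -0.7 0 0 0 94; 0.3 0 -1 0 0 0 94"}}

```text
time: 12.55
tool_pos: [0.6075, 0.0211, 0.0931]
ee_rot: [-3.141, 0.006, 0.058]
wrist_force: [-0.2, 0.3, 0.4]
width: 0.0941
finger_force: 0.0
```

>>> {"op": "drive_tool", "data": {"deltas": "0 0.3 -0.1 0 0 0 94; -0.3 0.6 -0.1 0 0 0 94; -0.6 0.8 -0.1 0 0 0 94"}}

```text
time: 12.85
tool_pos: [0.5517, -0.0636, 0.1017]
ee_rot: [-3.141, 0.006, 0.058]
wrist_force: [-0.7, 0.2, -0.1]
width: 0.0942
finger_force: 0.0
```

>>> {"op": "drive_tool", "data": {"deltas": "-0.3 0.3 0 0 0 0 94; -0.58 0.7 0 0 0 0 94; -0.58 0.74 0 0 0 0 94"}}

```text
time: 13.15
tool_pos: [0.4958, -0.1425, 0.1016]
ee_rot: [-3.141, 0.007, 0.053]
wrist_force: [0.1, 0.5, 1.0]
width: 0.0937
finger_force: 0.0
```

>>> {"op": "drive_tool", "data": {"deltas": "0 0 0 0 0 -0.09 94; 0 0 0 0 0 -0.18 94; 0 0 0 0 0 -0.27 94; 0 0 0 0 0 -0.36 94; 0 0 0 0 0 -0.4 94"}}

```text
time: 13.65
tool_pos: [0.4992, -0.1383, 0.1016]
ee_rot: [-3.137, 0.003, 0.691]
wrist_force: [-0.1, -0.9, 0.2]
width: 0.0942
finger_force: 0.0
```

>>> {"op": "drive_tool", "data": {"deltas": "0 0 0 0 0 -0.09 94; 0 0 0 0 0 -0.18 94; 0 0 0 0 0 -0.27 94; 0 0 0 0 0 -0.36 94; 0 0 0 0 0 -0.4 94"}}

```text
time: 14.15
tool_pos: [0.4992, -0.1382, 0.1015]
ee_rot: [-3.136, -0.001, 1.319]
wrist_force: [0.3, 0.1, -0.0]
width: 0.0941
finger_force: 0.0
```

>>> {"op": "drive_tool", "data": {"deltas": "0 0 0 0 0 -0.09 94; 0 0 0 0 0 -0.18 94; 0 0 0 0 0 -0.2 94; 0 0 0 0 0 -0.2 94"}}

```text
time: 14.55
tool_pos: [0.4995, -0.1384, 0.1017]
ee_rot: [-3.138, -0.002, 1.63]
wrist_force: [-0.1, 0.3, 0.1]
width: 0.094
finger_force: 0.0
```

Run:
```python
from h import *
s=snapshot("top")
for r in finder.masks_of("top","tray"): print(rect(s,r["region"],.045))
c=s["img"][120:270,160:330,::-1];cv2.imwrite("pics/c7.png",cv2.resize(c,None,fx=4,fy=4,interpolation=cv2.INTER_CUBIC))
o=robot.get_obs();print(o["tool_pos"],o["ee_rot"],o["wrist_force"],o["joint_positions"])
```

```text
(array([486. ,  12.5]), array([179.5, 257.7]), 2.1, [[392.0, 138.0], [401.0, -120.0], [580.0, -113.0], [571.0, 144.0]])
[ 0.49995317 -0.13876214  0.1019806 ] [-3.13888537e+00 -1.25069555e-03  1.62890533e+00] [ 0.23527087 -0.04104662  0.1615092 ] [-3.80027967e-01  4.34245154e-02  1.54975881e+00 -1.60187497e-05
  1.55139150e+00 -4.38138326e-01]
```

View pics/c7.png

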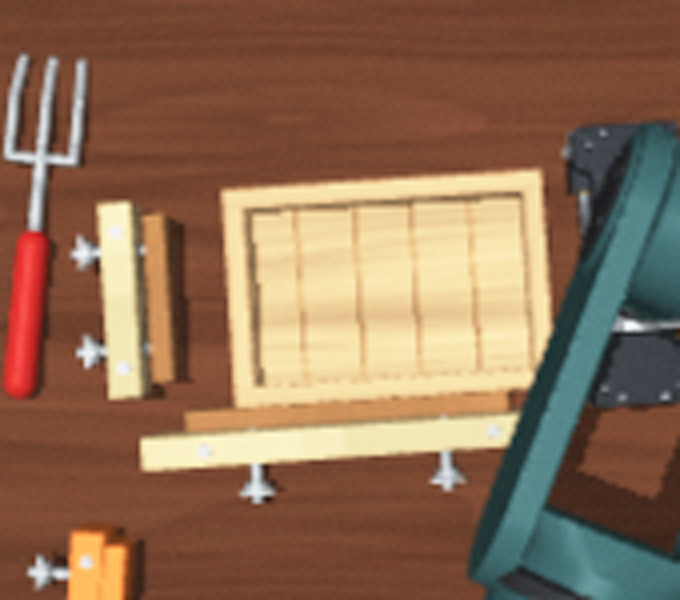

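>>> {"op": "drive_tool", "data": {"deltas": "0 0 0.3 0 0 0 94; 0 0 0.6 0 0 0 94; 0 0 0.9 0 0 0 94; 0 0 0.9 0 0 0 94"}}

```text
time: 15.05
tool_pos: [0.4963, -0.1376, 0.0077]
ee_rot: [-3.131, -0.005, 1.629]
wrist_force: [-0.1, 0.3, 0.5]
width: 0.0938
finger_force: 0.0
```

>>> {"op": "drive_tool", "data": {"deltas": "0 0 0.1 0 0 0 94; 0 0 0.18 0 0 0 94; 0 0 0.18 0 0 0 94"}}

```text
time: 15.35
tool_pos: [0.5006, -0.1395, -0.0053]
ee_rot: [-3.141, -0.0, 1.629]
wrist_force: [-0.6, 0.9, 0.3]
width: 0.094
finger_force: 0.0
```

>>> {"op": "drive_tool", "data": {"deltas": "0.04 0 0 0 0 0 94; 0.08 0 0 0 0 0 94; 0.12 0 0 0 0 0 94; 0.16 0 0 0 0 0 94; 0.2 0 0 0 0 0 94"}}

```text
time: 15.85
tool_pos: [0.5, -0.1207, -0.0046]
ee_rot: [3.141, 0.004, 1.63]
wrist_force: [0.2, -4.1, 0.1]
width: 0.094
finger_force: 2.2
```

>>> {"op": "drive_tool", "data": {"deltas": "0.02 0 0 0 0 0 94; 0.04 0 0 0 0 0 94; 0.06 0 0 0 0 0 94; 0.08 0 0 0 0 0 94; 0.1 0 0 0 0 0 94"}}

```text
time: 16.35
tool_pos: [0.4994, -0.1103, -0.0046]
ee_rot: [3.141, 0.002, 1.629]
wrist_force: [0.8, -5.1, 2.0]
width: 0.0937
finger_force: 2.6
```

>>> {"op": "drive_tool", "data": {"deltas": "0.04 0 0 0 0 0 94; 0.08 -0.005 0 0 0 0 94; 0.12 -0.01 0 0 0 0 94; 0.16 -0.01 0 0 0 0 94; 0.2 -0.01 0 0 0 0 94"}}

```text
time: 16.85
tool_pos: [0.4979, -0.0903, -0.0047]
ee_rot: [3.139, 0.002, 1.629]
wrist_force: [1.4, -5.2, 1.2]
width: 0.094
finger_force: 2.8
```

>>> {"op": "drive_tool", "data": {"deltas": "0.01 0 0 0 0 0 94; 0.02 0 0 0 0 0 94; 0.03 0 0 0 0 0 94; 0.04 0 0 0 0 0 94"}}

```text
time: 17.25
tool_pos: [0.4977, -0.0864, -0.0047]
ee_rot: [3.139, 0.002, 1.629]
wrist_force: [1.7, -6.0, 0.9]
width: 0.0941
finger_force: 2.8
```

>>> {"op": "drive_tool", "data": {"deltas": "0.01 0 0 0 0 0 94; 0.02 0 0 0 0 0 94; 0.03 0 0 0 0 0 94"}}

```text
time: 17.55
tool_pos: [0.4975, -0.0834, -0.0047]
ee_rot: [3.139, 0.002, 1.629]
wrist_force: [2.8, -5.9, 1.4]
width: 0.0939
finger_force: 2.8
```

>>> {"op": "drive_tool", "data": {"deltas": "0.01 0 0 0 0 0 94; 0.02 0 0 0 0 0 94"}}

```text
time: 17.75
tool_pos: [0.4974, -0.0814, -0.0047]
ee_rot: [3.139, 0.002, 1.629]
wrist_force: [2.3, -5.4, 1.5]
width: 0.094
finger_force: 2.8
```

>>> {"op": "drive_tool", "data": {"deltas": "0.01 0 0 0 0 0 94; 0.02 0 0 0 0 0 94"}}

```text
time: 17.95
tool_pos: [0.4973, -0.0794, -0.0046]
ee_rot: [3.139, 0.002, 1.629]
wrist_force: [2.7, -5.9, 0.2]
width: 0.0941
finger_force: 2.8
```

>>> {"op": "drive_tool", "data": {"deltas": "0.01 0 0 0 0 0 94; 0.02 0 0 0 0 0 94"}}

```text
time: 18.15
tool_pos: [0.4972, -0.0781, -0.0047]
ee_rot: [3.139, 0.003, 1.629]
wrist_force: [2.4, -8.3, 0.7]
width: 0.0938
finger_force: 4.3
```

>>> {"op": "drive_tool", "data": {"deltas": "0.01 0 0 0 0 0 94"}}

```text
time: 18.25
tool_pos: [0.4972, -0.0781, -0.0046]
ee_rot: [3.139, 0.005, 1.629]
wrist_force: [1.6, -9.7, -0.8]
width: 0.0935
finger_force: 5.4
```

>>> {"op": "drive_tool", "data": {"deltas": "0.01 0 0 0 0 0 94"}}

```text
time: 18.35
tool_pos: [0.4973, -0.0782, -0.0046]
ee_rot: [3.139, 0.007, 1.629]
wrist_force: [2.0, -12.3, -0.4]
width: 0.0939
finger_force: 6.5
```

>>> {"op": "drive_tool", "data": {"deltas": "0.005 0 0 0 0 0 94; 0.005 0 0 0 0 0 94; 0.005 0 0 0 0 0 94; 0.005 0 0 0 0 0 94; 0.005 0 0 0 0 0 94"}}

```text
time: 18.85
tool_pos: [0.4972, -0.0782, -0.0046]
ee_rot: [3.139, 0.008, 1.629]
wrist_force: [2.5, -13.0, -0.7]
width: 0.0941
finger_force: 6.3
```

>>> {"op": "drive_tool", "data": {"deltas": "-0.03 0 0 0 0 0 94; -0.06 0 0 0 0 0 94; -0.2 0 0 0 0 0 94; -0.4 0 0 0 0 0 94; -0.4 0 -0.2 0 0 0 94"}}

```text
time: 19.35
tool_pos: [0.4952, -0.1146, 0.0115]
ee_rot: [-3.134, -0.003, 1.628]
wrist_force: [-0.4, 0.7, -0.8]
width: 0.0941
finger_force: 0.0
```

>>> {"op": "drive_tool", "data": {"deltas": "-0.2 0 -0.4 0 0 0 94; -0.4 0 -0.8 0 0 0 94; -0.8 0 -1 0 0 0 94; -1 0 -1 0 0 0 94; -1 0 -1 0 0 0 94"}}

```text
time: 19.85
tool_pos: [0.504, -0.2163, 0.1151]
ee_rot: [3.141, -0.0, 1.626]
wrist_force: [0.8, -0.2, -0.3]
width: 0.094
finger_force: 0.0
```

Run:
```python
from h import *
s=snapshot("top")
for r in finder.masks_of("top","tray"): print(rect(s,r["region"],.045))
c=s["img"][130:250,170:300,::-1];cv2.imwrite("pics/c8.png",cv2.resize(c,None,fx=5,fy=5,interpolation=cv2.INTER_CUBIC))
o=robot.get_obs();print(o["tool_pos"],o["wrist_force"])
```

```text
(array([485.9,  56.5]), array([174.9, 254.9]), 3.3, [[391.0, 179.0], [406.0, -76.0], [581.0, -66.0], [566.0, 189.0]])
[ 0.50326044 -0.21335187  0.11363038] [ 0.07843734 -0.31148844 -0.50662086]
```

View pics/c8.png

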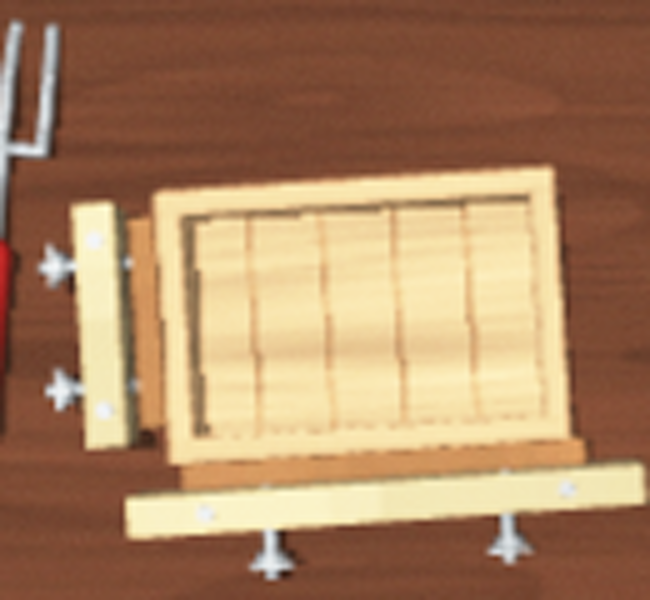

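Run:
```python
from h import *
ss=[snapshot("top") for _ in range(8)];s=ss[0];I=np.mean([x["img"].astype(float) for x in ss],0).astype(np.uint8)
im=cv2.resize(I,None,fx=4,fy=4,interpolation=cv2.INTER_CUBIC)
hsv=cv2.cvtColor(im,cv2.COLOR_RGB2HSV)
y=cv2.morphologyEx(cv2.inRange(hsv,(15,30,150),(40,160,255)),cv2.MORPH_OPEN,np.ones((9,9)))
for c in cv2.findContours(y,0,1)[0]:
    q=(c[:,0]+.5)/4-.5
    if cv2.contourArea(c)<800 or not(180<q[:,0].mean()<310 and 130<q[:,1].mean()<250): continue
    A=cv2.contourArea(c)
    p=w(s,q,.045 if A>20000 else .055)[:,:2]*1000
    r=cv2.minAreaRect(p.astype(np.float32));print(A,np.round(r[0],1),np.round(r[1],1),r[2])
    # per-edge fits in a frame at 3.5 deg
    a=np.radians(3.5);e=p@np.array([[np.cos(a),-np.sin(a)],[np.sin(a),np.cos(a)]])
    lo,hi=e.min(0),e.max(0)
    for k in(0,1):
        for v in(lo[k],hi[k]):
            m=(abs(e[:,k]-v)<6)&(e[:,1-k]>lo[1-k]+12)&(e[:,1-k]<hi[1-k]-12)
            if m.sum()>8:
                f=np.polyfit(e[m,1-k],e[m,k],1);print("  axis",k,round(e[m,k].mean(),2),"slope deg",round(np.degrees(f[0]),2))
```

```text
15232.0 [372.1  42.1] [ 30.9 322.4] 3.591036081314087
  axis 0 359.29 slope deg 0.0
  axis 0 387.62 slope deg 0.05
  axis 1 -141.41 slope deg -0.16
  axis 1 180.29 slope deg -3.55
6681.0 [479.9 218.4] [152.5  27.3] 3.341726303100586
  axis 1 175.5 slope deg -0.16
  axis 1 201.76 slope deg -0.05
70531.0 [483.9  57.5] [173.7 253.8] 3.350792407989502
  axis 0 401.19 slope deg 0.17
  axis 0 572.58 slope deg 0.08
  axis 1 -98.21 slope deg -0.19
  axis 1 152.68 slope deg 0.01
```

Run:
```python
from h import *
s=snapshot("top");a=np.radians(3.5)
R=np.array([[np.cos(a),-np.sin(a)],[np.sin(a),np.cos(a)]])
def far(im,off):
    hsv=cv2.cvtColor(im,cv2.COLOR_RGB2HSV)
    y=cv2.morphologyEx(cv2.inRange(hsv,(15,30,150),(40,160,255)),cv2.MORPH_OPEN,np.ones((9,9)))
    c=max(cv2.findContours(y,0,1)[0],key=cv2.contourArea)[:,0]
    e=w(s,(c+.5)/4-.5+off,.045)[:,:2]@R*1000;hi=e[:,0].max();lo=e[:,0].min();y0,y1=e[:,1].min(),e[:,1].max()
    for v in(lo,hi):
        m=(abs(e[:,0]-v)<6)&(e[:,1]>y0+15)&(e[:,1]<y1-60);f=np.polyfit(e[m,1],e[m,0],1);print(round(e[m,0].mean(),2),round(np.degrees(f[0]),2))
far(cv2.imread("pics/c7.png")[:,:,::-1].copy(),[160,120])
far(cv2.resize(s["img"][120:270,160:330],None,fx=4,fy=4,interpolation=cv2.INTER_CUBIC),[160,120])
```

```text
401.23 -0.15
572.42 0.14
400.86 -0.12
572.59 0.11
```

```bash
python3 -c "
from bench import robot
print(robot.close_job())"
```

```text
the job is handed in; nothing more can be done
None
```

The tray is seated against both stop boards and the job is handed in at about 21 s of 67 s: I pressed the front board to about 12 N and then the side board to about 13 N, the last picture showed no gap to within about 0.5 mm, the hand is clear, and I kept clear of the bystanders throughout, though I did not re-measure them (the first drag passed over the lip because the fingertips sit about 25 mm higher than reported, but touched nothing).

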